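Pull the deep crate out of the bench rack with the hook

ROBOT

A 6-joint arm with a two-finger parallel gripper is mounted at the origin on the work surface. World frame = base frame: x ahead of the robot, y to its left, z up, the work surface at z = 0. Lengths are in m, angles in rad, forces in N, time in s.
With the tool pointing down it reaches from about 0.375 to 0.9 m from the base axis. Payload 3.1 kg.
Tool frame: the origin (TCP) lies at the very end of the fingers, on their centre line; the grasp point (between the pads) lies 19 mm behind it; z points along the fingers, y is the direction in which the jaws open and shut (so a half turn about z gives the same grasp; the last joint's range is limited). The gripper opens to 87 mm and grips with 3 to 60 N. Pads are 19 mm wide; open, the fingers measure 117 mm over their backs; the gripper's body (75 mm by 190 mm) begins 51 mm behind the grasp point.
Start: joints at [1.044, 0.527, 1.433, -0, 1.181, -0.178], TCP at [0.214, 0.587, 0.223] pointing down, gripper open.
Joint ranges: [-3.08, 3.08], [-0.75, 2.2], [0.22, 2.44], [-1.43, 4.57], [0, 2.65], [-2.85, 2.85]. Speed limits (rad/s): [2.79, 2.79, 3.14, 3.14, 3.14, 3.14].

INTERFACE

Orientations are given as a unit quaternion [x, y, z, w].
In Python, from rig import robot, optics gives the robot as it stands.
- The arm moves only by the shell command python3 -m inch 'ROWS' [FORCE]. ROWS is JSON, a list of rows, each an object of numbers: "ax", "ay", "az": the turn, a rotation vector about the tool's x, y, z in rad; "dx", "dy", "dz": the shift along the tool's x, y, z in mm; "gripper": the opening in per cent of the stroke, from 0 (shut) to 100 (fully open). In form: [{"ax": .., "ay": .., "az": .., "dx": .., "dy": .., "dz": .., "gripper": ..}, ...]. A call has 1 to 8 rows; each row shifts and turns the commanded pose from where the row before left it, along the tool's axes as they then stand; what a row does not reach is not made up. A row lasts 1/10 s, in which the tool goes at most 50 mm and 8.59 degrees, less where a joint would pass 70% of its speed; a pose out of reach is approached as far as the arm can. A call with a gripper value outside its range is refused whole. The fingers move at their own pace and stop on an object; FORCE is the grip in N (left out, the last holds). Time passes only in rows, so rows that do not move let the fingers close. It gives the time, the measured TCP pose, the force and the opening at its end, in the units of the state.
- robot.get_obs(): the state, without advancing time (a new reading comes with each control period).
- optics.camera(name): name is "side" or "top" or "wrist"; returns a dict with "img" (420x560x3 uint8, red, green, blue), "depth" (420x560 float32, m along the optical axis (not along the pixel's ray), 0 where there is no reading), "camera_matrix" (3x3 intrinsics, pixels), "position" and "attitude" of the camera in the world. Camera axes: x right, y up, looking along -z (the intrinsics and any distortion apply to the point x, -y, -z); pixel columns grow to the right and rows downward; lengths in m; the calibration is good to about 2 mm. A picture is of the moment at which its call begins.
- robot.hand_in(): hands the job in, once; it reports no verdict.
The state is a dict: "time": time; "q": joint angles; "joint_velocities": joint speeds; "joint_torque": joint torques, N m; "position": TCP position; "tool_rot": TCP orientation; "ft_force": force on the tool from outside, world axes, zero at the start; "moment": the same for the moment, N m; "grip_width": finger opening in m.
Only numpy, scipy, OpenCV 4.12 (cv2) and the standard library are available. Lean on these libraries where they do the work, as an engineer would, in place of code of your own. Each camera call takes 0.05 s, during which the arm holds its last target.

TASK

Take the pull hook from its rest, drop its claw behind the front lip of the open crate that stands deep in the bench rack, and drag the crate straight out until its lip stands about 60 mm in front of the rack's front edge; do not tip the crate or touch it with the gripper or arm. Then unhook, and lay the hook back in both forks of its rest as it lay before (claw down, pointing the same way). Leave everything else standing where it is.

Things in the scene. Friction and masses are not known exactly. Their poses are not given: they have to be found in the camera images.
- rack: Fixed grey steel rack, no floor or back, 260 deep, 340 wide, 190 mm high. Origin: bench level, middle of its front edge (nearest the robot); x into the rack, z up. Two bays at y = +79 and -79 mm, each 146 mm wide between 30 mm high rails, posts at the corners. Top of slats (42 mm gaps) over both, underside 170 mm above the bench.
- crate: Open plywood crate on the bench in one bay, front 45 to 70 mm behind the rack's front edge: 177 (x) x 120 (y) x 80 mm high, walls and floor 5 mm, about 0.7 kg. Origin: foot of its front, straight under crate_lip; x to its rear (into the rack), z up. The front compartment (x = 12 to 67 mm) is empty, for the claw; behind a cross wall 63 mm high it is packed with brass fittings. Slides on the bench.
- crate_lip (a point): Front top edge of the crate's front lip, middle of its width, 80 mm above the bench. The lip is a batten 12 mm high on the outside of the wall, 12 mm thick with it: it reaches from this point 12 mm in crate +x.
- hook_grip (a point): Pull hook, 205 mm long, 0.16 kg; this point, its frame's origin, is the centre of the handle grip. Wooden handle x = -55 to +60 mm, 22 wide (y), 24 high (z). A 10 mm square steel shaft runs on at the same level to x = 150 mm, where a flat claw (5 mm in x, 26 in y) hangs to z = -42 mm. Centre of mass about 30 mm ahead of this point. It lies in its rest, same x, claw down.
- hook_tip (a point): Lower end of the hook's claw, middle (x = 150, z = -42 mm in the hook's frame).
- rest: Fixed steel rest for the hook. Origin: centre of underside, z up. Base plate 120 x 80 x 10 mm; two U forks at x = -42 and +42 mm, each 10 mm thick in x, 52 wide in y; seat 50 mm above the bench, 32 mm wide between cheeks that rise to 68 mm. With the handle in both forks its grip point is at x and y about 0, 62 mm up, claw towards +x.
- lidded_box: Bystander: closed plywood box with a lid, 176 x 126 x 81 mm, in the rack's other bay. Origin: middle of the foot of its front.
- tin: Bystander: tin, 96 mm across, 110 mm high. Origin: centre of its underside.
- flange: Bystander: small brass flange, 48 mm across, 24 mm high, on the bench 120 to 140 mm in front of the rack's middle. Origin: centre of its underside.
- screwdriver: Bystander: screwdriver lying across the bench between robot and rack, 180 mm long, 26 mm thick. Origin: underside of its middle.
- jar: Bystander: jar, 72 mm across, 100 mm high. Origin: centre of its underside.
- spray: Bystander: spray can, 56 mm across, 180 mm high. Origin: centre of its underside.
Mind the look-alikes: they are no part of the job. What is meant by the part that bears hook_grip is not purple, and is the smaller of those in its own colour. What is shaped like the crate but pink is not meant.

How it is judged:
By the outcome, as a careful person would: the job done as asked, in the order asked, and still so for the second after the job is handed in, with the robot touching nothing.
It also fails if it takes over 69 s, if anything falls off the work surface, if the arm or the gripper's body presses on something with over 40 N, if the wrist force passes 120 N, or if a joint passes its speed limit or range.

## Working session

There is one attempt and no reset: what is moved stays moved. The work goes in short steps, Python scripts to look and compute and a shell command to move; the robot and the scene stay as the last step left them, time stands still between calls to the robot, and variables do not carry over. Pictures are saved under pics/ and viewed, and the job is handed in when it is done.

```bash
ls; mkdir -p pics; python3 - <<'E'
from rig import robot, optics
import cv2
o=robot.get_obs(); print({k:(v if not hasattr(v,'round') else v.round(4) if hasattr(v,'shape') else v) for k,v in o.items()})
for n in ("side","top","wrist"):
    c=optics.camera(n); cv2.imwrite(f"pics/{n}0.png",c["img"][:,:,::-1]); print(n,c["camera_matrix"],c["position"],c["attitude"],[k for k in c])
E
```

```text
pics
{'time': 0.0, 'q': array([ 1.0435,  0.5285,  1.4339,  0.    ,  1.1814, -0.1785]), 'joint_velocities': array([ 0.0002, -0.0027, -0.0004, -0.    ,  0.001 ,  0.0001]), 'joint_torque': array([-4.00000e-04, -4.40035e+01, -1.76591e+01,  6.31000e-02,
        5.82000e-02, -2.00000e-04]), 'position': array([0.2132, 0.5867, 0.2216]), 'tool_rot': array([ 1.735e-01,  9.848e-01, -1.000e-03, -4.000e-04]), 'ft_force': array([ 0.4223, -1.0713,  0.021 ]), 'moment': array([-0.0081,  0.0044, -0.0167]), 'grip_width': 0.08725810224597942}
side [[517.41465343   0.         267.62253147]
 [  0.         517.41465343 212.7017238 ]
 [  0.           0.           1.        ]] [ 0.40639251 -1.10736992  0.94359209] [ 0.44070859 -0.01647954 -0.01466344  0.89737916] ['img', 'depth', 'camera_matrix', 'position', 'attitude']
top [[488.77901287   0.         281.67644622]
 [  0.         488.77901287 209.06042632]
 [  0.           0.           1.        ]] [ 0.24622512 -0.00554224  1.38722407] [ 0.05903892 -0.0512796  -0.69850033  0.71132419] ['img', 'depth', 'camera_matrix', 'position', 'attitude']
wrist [[308.32398668   0.         276.82906939]
 [  0.         308.32398668 204.84829961]
 [  0.           0.           1.        ]] [0.14795445 0.61081475 0.38342241] [-0.10536476 -0.0724181   0.56899506  0.81234137] ['img', 'depth', 'camera_matrix', 'position', 'attitude']
```

View pics/side0.png

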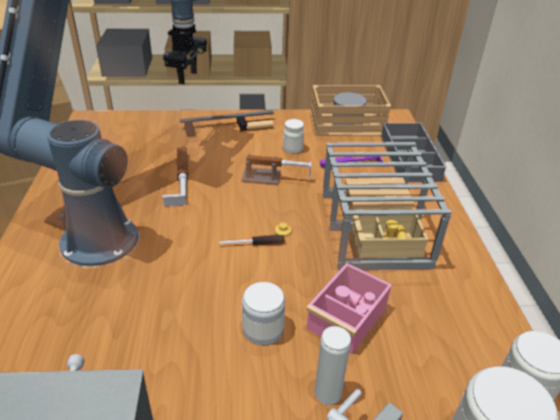

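View pics/top0.png

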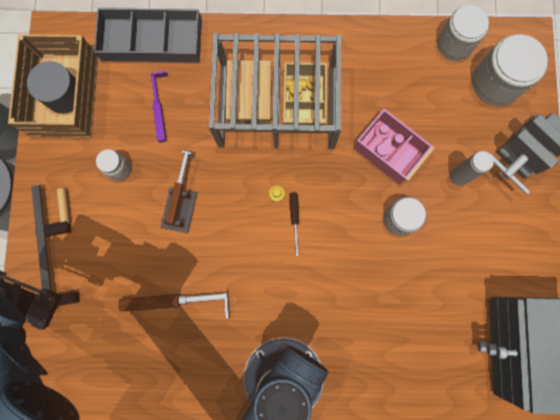

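View pics/wrist0.png

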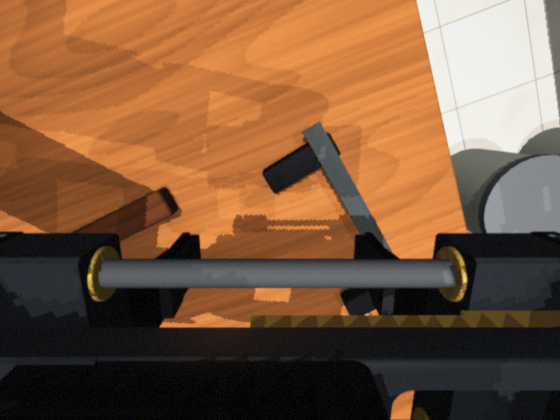

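```bash
cat > h.py <<'E'
import numpy as np, cv2
from scipy.spatial.transform import Rotation as R
from rig import robot, optics
def cam(n):
    c=optics.camera(n); c["R"]=R.from_quat(c["attitude"]).as_matrix()@np.diag([1,-1,-1]); return c
def ray(c,uv):
    K=c["camera_matrix"]; d=np.array([(uv[0]-K[0,2])/K[0,0],(uv[1]-K[1,2])/K[1,1],1.]); return c["R"]@d
def plane(c,uv,z):
    d=ray(c,uv); p=np.array(c["position"]); return p+d*(z-p[2])/d[2]
def dep(c,uv):
    return np.array(c["position"])+ray(c,uv)*c["depth"][int(round(uv[1])),int(round(uv[0]))]
def cloud(c):
    h,w=c["depth"].shape; K=c["camera_matrix"]; u,v=np.meshgrid(np.arange(w),np.arange(h))
    d=np.stack([(u-K[0,2])/K[0,0],(v-K[1,2])/K[1,1],np.ones_like(u)],-1)*c["depth"][...,None]
    P=d@c["R"].T+c["position"]; P[c["depth"]==0]=np.nan; return P
def tri(c1,a,c2,b):
    d1,d2=ray(c1,a),ray(c2,b); p1,p2=np.array(c1["position"]),np.array(c2["position"])
    s=np.linalg.lstsq(np.stack([d1,-d2],1),p2-p1,rcond=None)[0]; A,B=p1+s[0]*d1,p2+s[1]*d2
    return (A+B)/2,np.linalg.norm(A-B)
def proj(c,P):
    q=c["R"].T@(np.array(P)-c["position"]); K=c["camera_matrix"]; return (K@q/q[2])[:2]
def crop(c,x0,y0,x1,y1,f,name):
    cv2.imwrite(name,cv2.resize(c["img"][y0:y1,x0:x1,::-1],None,fx=f,fy=f,interpolation=cv2.INTER_CUBIC))
E
python3 - <<'E'
from h import *
t=cam("top"); s=cam("side")
crop(t,130,60,250,240,3,"pics/t1.png"); crop(t,205,25,350,155,5,"pics/t2.png")
crop(s,225,130,345,200,6,"pics/s1.png"); crop(s,310,130,450,270,4,"pics/s2.png")
E
```

```text
(no output)
```

View pics/t1.png

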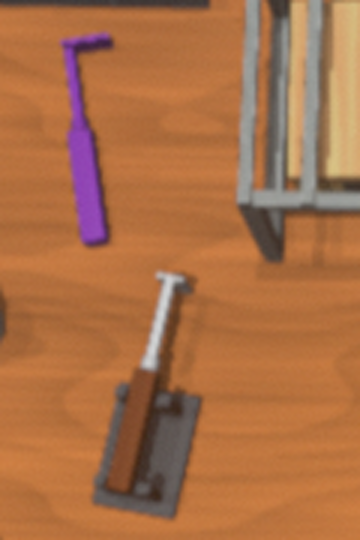

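View pics/t2.png

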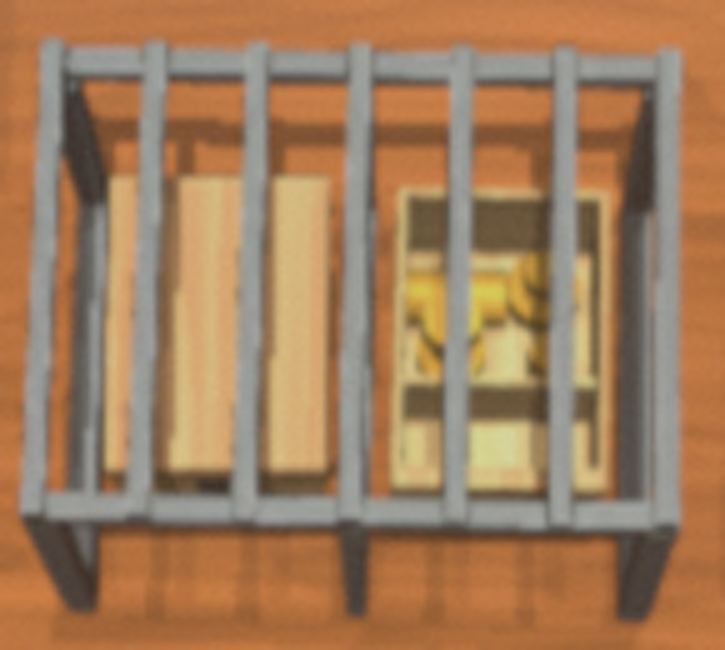

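View pics/s1.png

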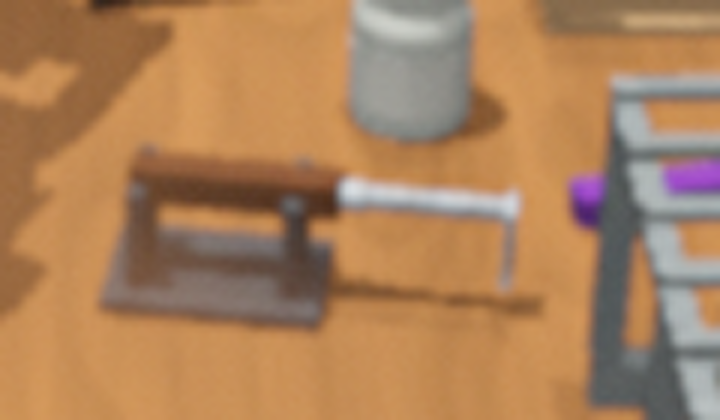

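View pics/s2.png

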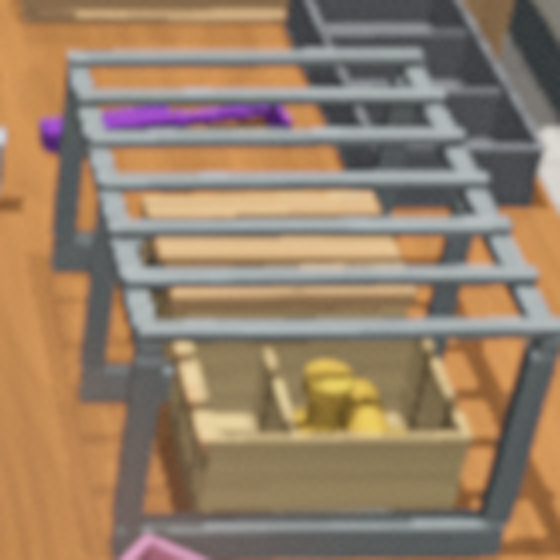

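```bash
python3 - <<'E'
from h import *
t=cam("top"); s=cam("side")
P=cloud(t)
# hook by depth
reg=np.zeros(P.shape[:2],bool); reg[140:240,150:210]=1
hsv=cv2.cvtColor(t["img"],cv2.COLOR_RGB2HSV)
m=reg&(P[...,2]>0.055)
v,u=np.nonzero(m); Q=P[m]; print(len(Q),Q.min(0),Q.max(0))
print("z hist",np.histogram(Q[:,2],8))
c=np.median(Q,0); w,V=np.linalg.eigh(np.cov(Q[:,:2].T)); d=V[:,1]; d*=np.sign(d[0]); n=np.array([-d[1],d[0]])
print("dir",d,np.degrees(np.arctan2(d[1],d[0])))
a=(Q[:,:2]-c[:2])@d; b=(Q[:,:2]-c[:2])@n
for lo in np.arange(a.min(),a.max(),.01):
    k=(a>=lo)&(a<lo+.01); print(round(lo,3),k.sum(),"b",b[k].min().round(4),b[k].max().round(4),"z",np.median(Q[k,2]).round(4))
print("c",c)
# rack top & crate
for name,uv in dict(FL=(205+35/5,25+510/5),FR=(205+665/5,25+520/5),BR=(205+670/5,25+62/5),BL=(205+55/5,25+55/5)).items():
    print(name,plane(t,uv,.19).round(4), dep(t,uv).round(4))
for name,uv in dict(lipL=(205+392/5,25+490/5),lipR=(205+606/5,25+492/5),rL=(205+402/5,25+190/5),rR=(205+607/5,25+192/5)).items():
    print(name,plane(t,uv,.08).round(4), dep(t,uv).round(4))
E
```

```text
616 [0.40528762 0.26766388 0.05532894] [0.61408375 0.33995075 0.08167313]
z hist (array([ 21,  29,  81, 121, 102, 171,  81,  10]), array([0.05532894, 0.05862197, 0.06191499, 0.06520801, 0.06850104,
       0.07179406, 0.07508708, 0.07838011, 0.08167313]))
dir [ 0.98498411 -0.17264505] -9.941643395710221
-0.079 68 b -0.0245 0.0267 z 0.0696
-0.069 39 b -0.0251 0.0169 z 0.0723
-0.059 34 b -0.0076 0.014 z 0.073
-0.049 34 b -0.0086 0.0141 z 0.0733
-0.039 34 b -0.0089 0.0138 z 0.0733
-0.029 34 b -0.0088 0.0147 z 0.0722
-0.019 33 b -0.0095 0.0134 z 0.0726
-0.009 35 b -0.0086 0.014 z 0.0733
0.001 53 b -0.0254 0.0264 z 0.0703
0.011 53 b -0.0254 0.0271 z 0.0709
0.021 35 b -0.0087 0.0118 z 0.0735
0.031 20 b -0.0082 0.0105 z 0.0707
0.041 20 b -0.006 0.0104 z 0.0675
0.051 15 b -0.0031 0.0061 z 0.0666
0.061 14 b -0.0032 0.0051 z 0.0673
0.071 15 b -0.0033 0.008 z 0.0651
0.081 14 b -0.0035 0.0068 z 0.0652
0.091 14 b -0.0032 0.0071 z 0.0656
0.101 14 b -0.0033 0.0066 z 0.0657
0.111 16 b -0.0036 0.0062 z 0.0656
0.121 22 b -0.012 0.014 z 0.0668
c [0.48590067 0.30137671 0.07060507]
FL [0.6434 0.1912 0.19  ] [0.644  0.1914 0.1882]
FR [ 0.6431 -0.1299  0.19  ] [ 0.6426 -0.1297  0.1917]
BR [ 0.8928 -0.1322  0.19  ] [ 0.8926 -0.1322  0.1904]
BL [0.8923 0.1909 0.19  ] [0.8921 0.1908 0.1903]
lipL [0.6946 0.0106 0.08  ] [0.696  0.0107 0.0758]
lipR [ 0.6953 -0.1085  0.08  ] [ 0.7209 -0.1144  0.0053]
rL [0.8721 0.0082 0.08  ] [0.8709 0.0082 0.0825]
rR [ 0.8726 -0.1082  0.08  ] [ 9.111e-01 -1.145e-01 -3.000e-04]
```

```bash
python3 - <<'E'
from h import *
cs=[cam("top") for _ in range(3)]; s=cam("side")
t=cs[0]
Q=[];C=[]
for c in cs:
    P=cloud(c); reg=np.zeros(P.shape[:2],bool); reg[140:240,150:210]=1; m=reg&(P[...,2]>0.05)&(P[...,2]<.09); Q.append(P[m]); C.append(c["img"][m])
Q=np.vstack(Q);C=np.vstack(C)
hsv=cv2.cvtColor(C[None],cv2.COLOR_RGB2HSV)[0]
hand=(hsv[:,1]>110)&(Q[:,2]>.066)
steel=(hsv[:,1]<60)&(hsv[:,2]>120)
print("handle",hand.sum(),"steel",steel.sum(), "z",np.median(Q[hand,2]),np.median(Q[steel,2]))
hc=Q[hand,:2].mean(0); sc=Q[steel,:2].mean(0); d=sc-hc;d/=np.linalg.norm(d)
w,V=np.linalg.eigh(np.cov(Q[hand,:2].T)); d2=V[:,1]*np.sign(V[0,1])
print("dir",np.degrees(np.arctan2(d[1],d[0])),np.degrees(np.arctan2(d2[1],d2[0])),hc,sc)
r=cv2.minAreaRect((Q[hand,:2]*1000).astype(np.float32)); print("hand rect",r)
n=np.array([-d[1],d[0]])
a=(Q[:,:2]-hc)@d; b=(Q[:,:2]-hc)@n
print("handle a",np.percentile(a[hand],[1,99]),"b",np.percentile(b[hand],[2,98]),"steel a",np.percentile(a[steel],[1,99]))
f=np.abs(b)>.019; print("forks a:",np.histogram(a[f],np.arange(-.07,.08,.005)), np.percentile(b[f],[2,98]))
# rack
P=np.stack([cloud(c) for c in cs]); k=(P[...,2]>.182)&(P[...,2]<.2)&(P[...,0]>.55)&(P[...,0]<.95)&(abs(P[...,1]-.03)<.2)
X=P[k]; print("rack",len(X),np.percentile(X,[.2,99.8],axis=0)); print(cv2.minAreaRect((X[:,:2]*1000).astype(np.float32)))
Y=X[(X[:,0]<.66)]; 
for lo in np.arange(-.14,.2,.04):
    z=Y[(Y[:,1]>lo)&(Y[:,1]<lo+.04)]; print(lo.round(2),z[:,0].min().round(4),np.percentile(z[:,0],3).round(4))
# crate rim
k=(P[...,2]>.07)&(P[...,2]<.09)&(P[...,0]>.65)&(P[...,0]<.9)&(abs(P[...,1]+.05)<.075)
X=P[k]; print("crate",len(X),np.percentile(X,[1,99],axis=0),cv2.minAreaRect((X[:,:2]*1000).astype(np.float32)))
Y=X[X[:,0]<.72]
for lo in np.arange(-.11,.01,.02):
    z=Y[(Y[:,1]>lo)&(Y[:,1]<lo+.02)]
    if len(z): print(lo.round(2),len(z),z[:,0].min().round(4),z[:,0].max().round(4),np.median(z[:,2]).round(4))
# side view check
print("side proj grip", proj(s,[*hc,.074]))
E
```

```text
handle 1024 steel 433 z 0.07294931985413833 0.06635305492576071
dir -10.349254760157992 -10.378377003972435 [0.46350639 0.30705562] [0.56834462 0.28791017]
hand rect ((465.2154541015625, 313.6302795410156), (36.2618522644043, 113.47811126708984), 79.46046447753906)
handle a [-0.05514428  0.05581691] b [-0.0103419   0.01134384] steel a [0.06078039 0.15081797]
forks a: (array([ 0,  0,  2, 41, 31,  0,  0,  0,  0,  0,  0,  0,  0,  0,  0,  0,  0,
        0,  0, 20, 34, 30,  0,  0,  0,  0,  0,  0,  0,  0]), array([-7.00000000e-02, -6.50000000e-02, -6.00000000e-02, -5.50000000e-02,
       -5.00000000e-02, -4.50000000e-02, -4.00000000e-02, -3.50000000e-02,
       -3.00000000e-02, -2.50000000e-02, -2.00000000e-02, -1.50000000e-02,
       -1.00000000e-02, -5.00000000e-03,  5.55111512e-17,  5.00000000e-03,
        1.00000000e-02,  1.50000000e-02,  2.00000000e-02,  2.50000000e-02,
        3.00000000e-02,  3.50000000e-02,  4.00000000e-02,  4.50000000e-02,
        5.00000000e-02,  5.50000000e-02,  6.00000000e-02,  6.50000000e-02,
        7.00000000e-02,  7.50000000e-02,  8.00000000e-02])) [-0.02774826  0.02567524]
rack 10950 [[ 0.64037566 -0.13530067  0.18204845]
 [ 0.90032936  0.2000411   0.19633519]]
((771.0762329101562, 32.85772705078125), (264.3293762207031, 336.8896484375), 0.0916474387049675)
-0.14 0.6394 0.6406
-0.1 0.6394 0.6409
-0.06 0.639 0.6406
-0.02 0.64 0.6405
0.02 0.6402 0.6409
0.06 0.6397 0.6414
0.1 0.6398 0.6409
0.14 0.6396 0.6407
0.18 0.6404 0.6412
crate 1492 [[ 0.69530975 -0.12109008  0.07044805]
 [ 0.88283314  0.01229178  0.08611608]] ((774.1779174804688, -54.319000244140625), (136.28793334960938, 242.73013305664062), 88.73717498779297)
-0.11 124 0.6945 0.7197 0.079
-0.09 47 0.695 0.7086 0.0787
-0.07 107 0.6951 0.7093 0.0794
-0.05 109 0.6949 0.709 0.0792
-0.03 53 0.6956 0.708 0.0796
-0.01 116 0.6958 0.7186 0.0792
side proj grip [262.8640792  157.31452233]
```

```bash
python3 -m inch '[{"dx":-40,"dy":-22,"gripper":70},{"dx":-40,"dy":-22},{"dx":-40,"dy":-22},{"dx":-40,"dy":-22},{"dx":-40,"dy":-22},{"dx":-40,"dy":-22},{"dx":-40,"dy":-22},{"dx":-40,"dy":-22}]'
python3 -m inch '[{"dz":10,"az":-0.1},{"dz":10,"az":-0.068},{}]'
cat >> h.py <<'E'
def goto(P,yaw):
    """tool-frame mm deltas from measured pose to P(m) with tool-x heading yaw deg, tool down"""
    o=robot.get_obs(); M=R.from_quat(o["tool_rot"]).as_matrix()
    y0=np.degrees(np.arctan2(M[1,0],M[0,0])); d=M.T@(np.array(P)-o["position"])*1000
    print("t",round(o["time"],2),"pos",o["position"].round(4),"yaw",y0.round(2),"tilt",np.degrees(np.arccos(-M[2,2])).round(2),"grip",round(o["grip_width"],4),"F",o["ft_force"].round(2),"M",o["moment"].round(3))
    print(" -> d mm",d.round(1),"az",np.round(-np.radians((yaw-y0+180)%360-180),4), "rotvec",(M.T@0+R.from_matrix(M.T@np.array([[np.cos(np.radians(yaw)),np.sin(np.radians(yaw)),0],[np.sin(np.radians(yaw)),-np.cos(np.radians(yaw)),0],[0,0,-1]]).T.T).as_rotvec()).round(4))
E
python3 - <<'E'
from h import *
goto([.4546,.3087,.15],169.63)
c=cam("wrist"); cv2.imwrite("pics/w1.png",c["img"][:,:,::-1])
E
```

```text
t 0.55 pos [0.2136 0.5874 0.2226] yaw 160.01 tilt 0.0 grip 0.087 F [-0.27 -0.04  0.2 ] M [ 0.016 -0.022 -0.064]invalid input
invalid input
Traceback (most recent call last):
  File "h.py", line 29, in goto
    print(" -> d mm",d.round(1),"az",np.round(-np.radians((yaw-y0+180)%360-180),4), "rotvec",(M.T@0+R.from_matrix(M.T@np.array([[np.cos(np.radians(yaw)),np.sin(np.radians(yaw)),0],[np.sin(np.radians(yaw)),-np.cos(np.radians(yaw)),0],[0,0,-1]]).T.T).as_rotvec()).round(4))
                                                                                              ~~~^~
ValueError: matmul: Input operand 1 does not have enough dimensions (has 0, gufunc core with signature (n?,k),(k,m?)->(n?,m?) requires 1)
```

```bash
sed -i 's/M.T@0+//' h.py
python3 -m inch '[{"ax":0,"ay":0,"az":0,"dx":-40,"dy":-22,"dz":0,"gripper":70},{"ax":0,"ay":0,"az":0,"dx":-40,"dy":-22,"dz":0,"gripper":70},{"ax":0,"ay":0,"az":0,"dx":-40,"dy":-22,"dz":0,"gripper":70},{"ax":0,"ay":0,"az":0,"dx":-40,"dy":-22,"dz":0,"gripper":70},{"ax":0,"ay":0,"az":0,"dx":-40,"dy":-22,"dz":0,"gripper":70},{"ax":0,"ay":0,"az":0,"dx":-40,"dy":-22,"dz":0,"gripper":70},{"ax":0,"ay":0,"az":0,"dx":-40,"dy":-22,"dz":0,"gripper":70},{"ax":0,"ay":0,"az":-0.1,"dx":-40,"dy":-22,"dz":0,"gripper":70}]'
python3 -m inch '[{"ax":0,"ay":0,"az":-0.068,"dx":0,"dy":0,"dz":0,"gripper":70},{"ax":0,"ay":0,"az":0,"dx":0,"dy":0,"dz":0,"gripper":70}]'
python3 - <<'E'
from h import *
goto([.4546,.3087,.15],169.63)
c=cam("wrist"); cv2.imwrite("pics/w1.png",c["img"][:,:,::-1])
E
```

```text
time: 1.35
position: [0.4553, 0.3111, 0.2228]
tool_rot: [0.123, 0.992, 0.0, 0.0]
ft_force: [0.2, 0.7, -0.6]
grip_width: 0.0608
time: 1.55
position: [0.4552, 0.3114, 0.2226]
tool_rot: [0.092, 0.996, 0.0, -0.0]
ft_force: [-0.3, -0.5, 0.5]
grip_width: 0.0609
t 1.55 pos [0.4552 0.3114 0.2226] yaw 169.45 tilt 0.02 grip 0.0609 F [-0.33 -0.47  0.49] M [ 0.019  0.039 -0.009]
 -> d mm [ 0.1 -2.8 72.6] az -0.0032 rotvec [ 0.0003 -0.     -0.0032]
```

View pics/w1.png

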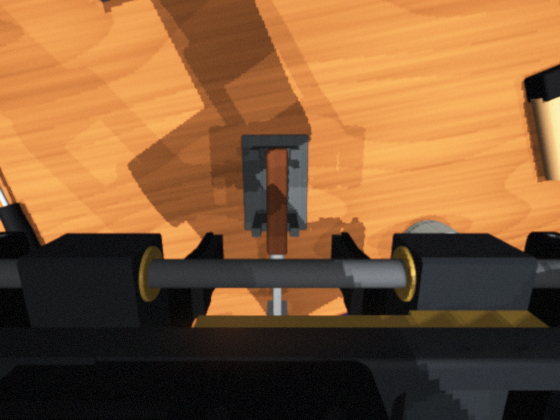

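The wrist view shows the small brown hook in its rest at pixels (277,150)–(277,315). It is aligned with the tool and midway between the fingers (207 and 345). The candidates in the top view are the small brown hook at (180,190), the large brown one at (175,300) and a purple one at (157,107). The smaller brown one in the rest fits the description.

```bash
python3 - <<'E'
from h import *
c=cam("wrist"); P=cloud(c); crop(c,200,120,360,330,3,"pics/w1c.png")
hsv=cv2.cvtColor(c["img"],cv2.COLOR_RGB2HSV)
m=np.zeros(P.shape[:2],bool); m[140:258,255:300]=1
m&=(P[...,2]>.066)&(P[...,2]<.09); Q=P[m]
w,V=np.linalg.eigh(np.cov(Q[:,:2].T)); d=V[:,1]*np.sign(V[0,1]); print(len(Q),Q.mean(0),np.degrees(np.arctan2(d[1],d[0])),np.median(Q[:,2]))
a0=np.radians(-10.37); d=np.array([np.cos(a0),np.sin(a0)]);n=np.array([-d[1],d[0]]); g=np.array([.4615,.3074])
a=(Q[:,:2]-g)@d; b=(Q[:,:2]-g)@n
print(np.percentile(a,[1,99]),np.percentile(b,[2,50,98]))
# two-view tri of handle rear end top centre : top cam vs side vs wrist by projections
t=cam("top")
R0=np.array([*(g-.055*d),.074]); print("pred rear top:",proj(c,R0),proj(t,R0)); 
print(tri(c,(277,151),t,proj(t,R0)))
E
```

```text
2491 [0.46268516 0.30988406 0.07253864] -11.239402404497966 0.07314594364232851
[-0.05229012  0.06106156] [-0.01733042  0.00243217  0.02292297]
pred rear top: [273.35169725 147.45859335] [168.45249288 223.66642611]
(array([0.41079001, 0.3203033 , 0.06082393]), np.float64(0.0035670421774972303))
```

View pics/w1c.png

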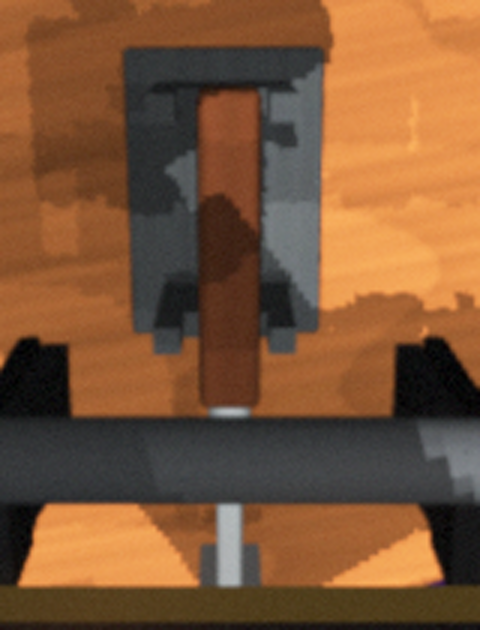

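```bash

python3 -m inch '[{"ax":0,"ay":0,"az":-0.003,"dx":0,"dy":-1.5,"dz":30,"gripper":70},{"ax":0,"ay":0,"az":0,"dx":0,"dy":0,"dz":30,"gripper":70},{"ax":0,"ay":0,"az":0,"dx":0,"dy":0,"dz":30,"gripper":70},{"ax":0,"ay":0,"az":0,"dx":0,"dy":0,"dz":30,"gripper":70},{"ax":0,"ay":0,"az":0,"dx":0,"dy":0,"dz":25,"gripper":70},{"ax":0,"ay":0,"az":0,"dx":0,"dy":0,"dz":20,"gripper":70},{"ax":0,"ay":0,"az":0,"dx":0,"dy":0,"dz":15,"gripper":70},{"ax":0,"ay":0,"az":0,"dx":0,"dy":0,"dz":0,"gripper":70}]'
python3 - <<'E'
from h import *
goto([.4548,.3099,.043],169.63)
c=cam("wrist"); cv2.imwrite("pics/w2.png",c["img"][:,:,::-1])
s=cam("side"); crop(s,205,100,365,220,5,"pics/s3.png")
E
```

```text
time: 2.5
position: [0.4516, 0.3116, 0.0407]
tool_rot: [0.088, 0.996, -0.001, -0.002]
ft_force: [-0.9, 0.3, -0.1]
grip_width: 0.0613
t 2.5 pos [0.4516 0.3116 0.0407] yaw 169.89 tilt 0.26 grip 0.0613 F [-0.9   0.28 -0.11] M [-0.031 -0.007  0.024]
 -> d mm [-3.4 -1.1 -2.3] az 0.0046 rotvec [-0.0024 -0.0038  0.0046]
```

View pics/w2.png

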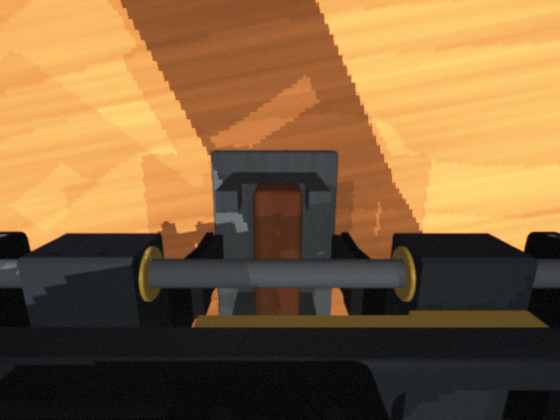

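View pics/s3.png

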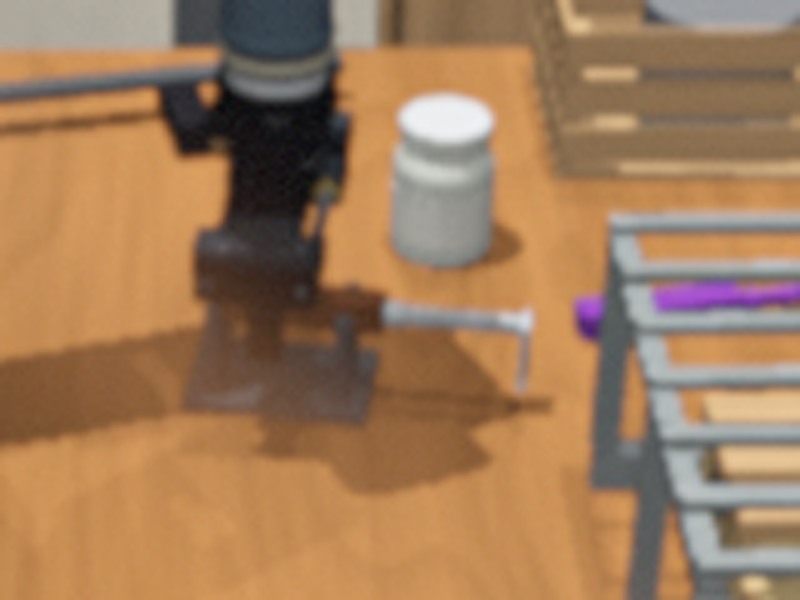

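The fingers straddle the handle (columns 254–302, finger tips at about 207 and 345), between the two forks. I'll make a small correction and then close.

```bash

python3 -m inch '[{"ax":0,"ay":0,"az":0,"dx":-3,"dy":-0.5,"dz":-2,"gripper":70},{"ax":0,"ay":0,"az":0,"dx":0,"dy":0,"dz":0,"gripper":70},{"ax":0,"ay":0,"az":0,"dx":0,"dy":0,"dz":0,"gripper":70}]'
python3 - <<'E'
from h import *
goto([.4548,.3099,.043],169.63)
E
python3 -m inch '[{"ax":0,"ay":0,"az":0,"dx":0,"dy":0,"dz":0,"gripper":10},{"ax":0,"ay":0,"az":0,"dx":0,"dy":0,"dz":0,"gripper":10},{"ax":0,"ay":0,"az":0,"dx":0,"dy":0,"dz":0,"gripper":10},{"ax":0,"ay":0,"az":0,"dx":0,"dy":0,"dz":0,"gripper":10},{"ax":0,"ay":0,"az":0,"dx":0,"dy":0,"dz":0,"gripper":10},{"ax":0,"ay":0,"az":0,"dx":0,"dy":0,"dz":0,"gripper":10}]' 50
python3 - <<'E'
from h import *
goto([.4548,.3099,.043],169.63)
c=cam("wrist"); cv2.imwrite("pics/w3.png",c["img"][:,:,::-1])
E
```

```text
time: 2.9
position: [0.4575, 0.3104, 0.0456]
tool_rot: [0.089, 0.996, 0.0, 0.001]
ft_force: [0.2, 0.1, -0.4]
grip_width: 0.0605
t 2.9 pos [0.4575 0.3104 0.0456] yaw 169.8 tilt 0.12 grip 0.0605 F [ 0.16  0.07 -0.39] M [ 0.011  0.06  -0.01 ]
 -> d mm [ 2.6 -0.9  2.6] az 0.003 rotvec [0.0012 0.0018 0.003 ]
time: 3.5
position: [0.4567, 0.3101, 0.0445]
tool_rot: [0.089, 0.996, 0.0, -0.0]
ft_force: [0.1, 0.3, -0.7]
grip_width: 0.0215
t 3.5 pos [0.4567 0.3101 0.0445] yaw 169.81 tilt 0.0 grip 0.0215 F [ 0.1   0.34 -0.72] M [ 0.076  0.019 -0.02 ]
 -> d mm [ 1.9 -0.5  1.5] az 0.0032 rotvec [ 0.     -0.      0.0032]
```

View pics/w3.png

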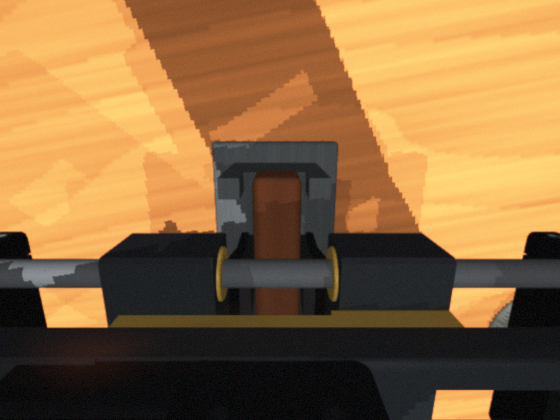

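The hook is gripped: the opening is 21.5 mm on a 22 mm handle. The return pose is TCP (0.4567, 0.3101, 0.0445), yaw 169.8. Lifting now.

```bash

python3 -m inch '[{"ax":0,"ay":0,"az":0,"dx":0,"dy":0,"dz":-10,"gripper":10},{"ax":0,"ay":0,"az":0,"dx":0,"dy":0,"dz":-20,"gripper":10},{"ax":0,"ay":0,"az":0,"dx":0,"dy":0,"dz":-20,"gripper":10},{"ax":0,"ay":0,"az":0,"dx":0,"dy":0,"dz":-20,"gripper":10},{"ax":0,"ay":0,"az":0,"dx":0,"dy":0,"dz":-15,"gripper":10},{"ax":0,"ay":0,"az":0,"dx":0,"dy":0,"dz":-10,"gripper":10},{"ax":0,"ay":0,"az":0,"dx":0,"dy":0,"dz":0,"gripper":10},{"ax":0,"ay":0,"az":0,"dx":0,"dy":0,"dz":0,"gripper":10}]'
python3 - <<'E'
from h import *
goto([.43,-.049,.14],180)
s=cam("side"); crop(s,205,100,365,220,5,"pics/s4.png")
t=cam("top"); P=cloud(t); hsv=cv2.cvtColor(t["img"],cv2.COLOR_RGB2HSV)
o=robot.get_obs(); p=o["position"]; a0=np.radians(-10.2); d=np.array([np.cos(a0),np.sin(a0)]);n=np.array([-d[1],d[0]])
a=(P[...,:2]-p[:2])@d; b=(P[...,:2]-p[:2])@n
k=(a>.055)&(a<.2)&(abs(b)<.03)&(P[...,2]>.1)
for lo in np.arange(.055,.19,.01):
    q=k&(a>=lo)&(a<lo+.01)
    if q.sum(): print(lo.round(3),q.sum(),a[q].max().round(4),b[q].min().round(4),b[q].max().round(4),np.median(P[q][:,2]).round(4))
# flange & screwdriver
hs=(hsv[...,0]>20)&(hsv[...,0]<32)&(hsv[...,1]>150); hs[:170]=0; hs[220:]=0; q=hs&(P[...,2]>.0)
print("flange",np.median(P[q],0),P[q].min(0),P[q].max(0))
E
```

```text
time: 4.35
position: [0.4564, 0.3099, 0.1394]
tool_rot: [0.089, 0.996, -0.0, -0.0]
ft_force: [-0.0, -0.6, -2.6]
grip_width: 0.0215
t 4.35 pos [0.4564 0.3099 0.1394] yaw 169.81 tilt 0.03 grip 0.0215 F [-0.   -0.6  -2.59] M [ 0.033  0.038 -0.009]
 -> d mm [ -37.5 -357.9   -0.5] az -0.1778 rotvec [-0.0003 -0.0005 -0.1778]
0.055 30 0.0649 -0.0294 0.0094 0.1663
0.065 24 0.0747 -0.0088 0.008 0.1633
0.075 18 0.0846 -0.0088 0.0029 0.1615
0.085 18 0.0947 -0.0068 0.0037 0.1604
0.095 17 0.1049 -0.0071 0.0045 0.1609
0.105 17 0.1145 -0.0065 0.0033 0.1609
0.115 15 0.1247 -0.007 0.0037 0.1595
0.125 17 0.1344 -0.006 0.0042 0.1598
0.135 17 0.1445 -0.0057 0.0031 0.1606
0.145 43 0.1548 -0.0146 0.0118 0.1548
0.155 20 0.1588 -0.015 0.0111 0.1582
flange [0.50725998 0.02840469 0.0107329 ] [0.48582017 0.00588506 0.00161711] [0.53080098 0.04908192 0.03004981]
```

View pics/s4.png

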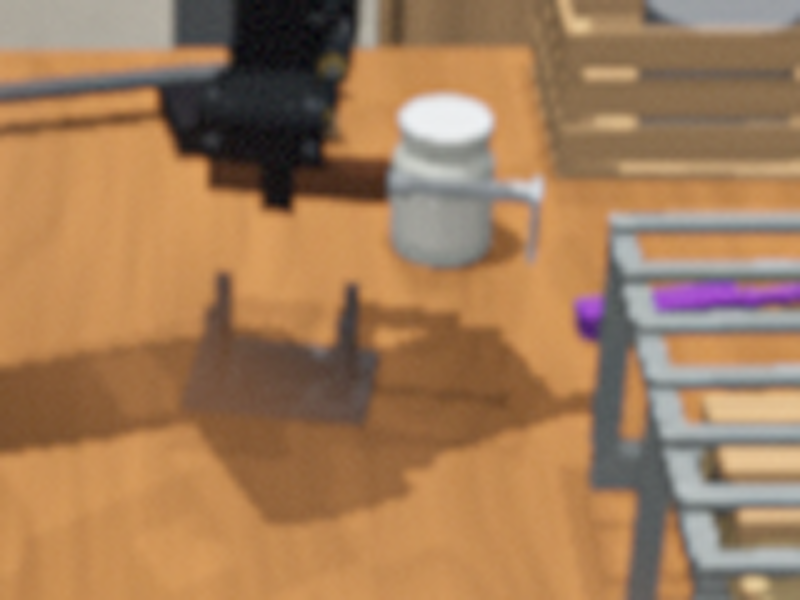

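```bash

python3 -m inch '[{"ax":0,"ay":0,"az":-0.06,"dx":0,"dy":0,"dz":0,"gripper":10},{"ax":0,"ay":0,"az":-0.06,"dx":0,"dy":0,"dz":0,"gripper":10},{"ax":0,"ay":0,"az":-0.058,"dx":0,"dy":0,"dz":0,"gripper":10},{"ax":0,"ay":0,"az":0,"dx":13,"dy":-20,"dz":0,"gripper":10},{"ax":0,"ay":0,"az":0,"dx":13,"dy":-40,"dz":0,"gripper":10},{"ax":0,"ay":0,"az":0,"dx":0,"dy":-45,"dz":0,"gripper":10},{"ax":0,"ay":0,"az":0,"dx":0,"dy":-45,"dz":0,"gripper":10},{"ax":0,"ay":0,"az":0,"dx":0,"dy":-45,"dz":0,"gripper":10}]'
python3 -m inch '[{"ax":0,"ay":0,"az":0,"dx":0,"dy":-45,"dz":0,"gripper":10},{"ax":0,"ay":0,"az":0,"dx":0,"dy":-45,"dz":3,"gripper":10},{"ax":0,"ay":0,"az":0,"dx":0,"dy":-40,"dz":4,"gripper":10},{"ax":0,"ay":0,"az":0,"dx":0,"dy":-25,"dz":4,"gripper":10},{"ax":0,"ay":0,"az":0,"dx":0,"dy":-8,"dz":4,"gripper":10},{"ax":0,"ay":0,"az":0,"dx":0,"dy":0,"dz":0,"gripper":10},{"ax":0,"ay":0,"az":0,"dx":0,"dy":0,"dz":0,"gripper":10}]'
cat >> h.py <<'E'
def claw(c,d=(1,0)):
    P=cloud(c); p=robot.get_obs()["position"]; d=np.array(d); n=np.array([-d[1],d[0]])
    a=(P[...,:2]-p[:2])@d; b=(P[...,:2]-p[:2])@n
    k=(a>.075)&(a<.18)&(abs(b)<.03)&(abs(P[...,2]-p[2]-.016)<.03)
    for lo in np.arange(.075,.17,.01):
        q=k&(a>=lo)&(a<lo+.01)
        if q.sum(): print(lo.round(3),q.sum(),"amax",a[q].max().round(4),"b",b[q].min().round(4),b[q].max().round(4),"z",np.median(P[q][:,2]).round(4))
E
python3 - <<'E'
from h import *
goto([.575,-.0475,.124],180)
t=cam("top"); claw(t); s=cam("side"); crop(s,180,90,460,290,2.8,"pics/s5.png")
E
```

```text
time: 5.25
position: [0.4301, 0.1137, 0.1389]
tool_rot: [-0.001, 1.0, -0.0, -0.001]
ft_force: [1.5, -0.1, -1.6]
grip_width: 0.0212
time: 5.95
position: [0.4301, -0.047, 0.1241]
tool_rot: [-0.0, 1.0, 0.001, -0.001]
ft_force: [0.9, -0.3, -1.8]
grip_width: 0.0217
t 5.95 pos [ 0.4301 -0.047   0.1241] yaw -179.98 tilt 0.12 grip 0.0217 F [ 0.87 -0.26 -1.79] M [ 0.09   0.094 -0.005]
 -> d mm [-1.449e+02 -6.000e-01 -1.000e-01] az 0.0004 rotvec [ 0.0011 -0.0019  0.0004]
0.105 7 amax 0.1148 b -0.0046 0.0032 z 0.1478
0.115 13 amax 0.1235 b -0.0047 0.0032 z 0.1462
0.125 16 amax 0.1349 b -0.0047 0.0034 z 0.145
0.135 13 amax 0.1448 b -0.0044 0.0035 z 0.146
0.145 39 amax 0.1548 b -0.0129 0.0116 z 0.144
0.155 10 amax 0.1584 b -0.0121 0.0115 z 0.1453
```

View pics/s5.png

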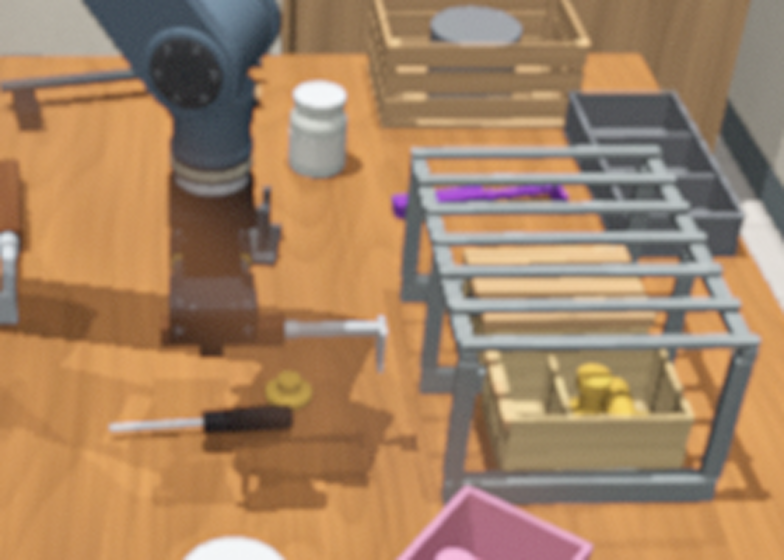

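```bash

python3 -m inch '[{"ax":0,"ay":0,"az":0,"dx":-15,"dy":-1,"dz":0,"gripper":10},{"ax":0,"ay":0,"az":0,"dx":-25,"dy":0,"dz":0,"gripper":10},{"ax":0,"ay":0,"az":0,"dx":-30,"dy":0,"dz":0,"gripper":10},{"ax":0,"ay":0,"az":0,"dx":-30,"dy":0,"dz":0,"gripper":10},{"ax":0,"ay":0,"az":0,"dx":-25,"dy":0,"dz":0,"gripper":10},{"ax":0,"ay":0,"az":0,"dx":-20,"dy":0,"dz":0,"gripper":10},{"ax":0,"ay":0,"az":0,"dx":0,"dy":0,"dz":0,"gripper":10},{"ax":0,"ay":0,"az":0,"dx":0,"dy":0,"dz":0,"gripper":10}]'
python3 - <<'E'
from h import *
goto([.575,-.048,.124],180)
t=cam("top"); claw(t); s=cam("side"); crop(s,230,90,460,290,3.4,"pics/s6.png"); crop(t,205,25,350,155,5,"pics/t6.png")
E
```

```text
time: 6.85
position: [0.5747, -0.0474, 0.1242]
tool_rot: [-0.001, 1.0, 0.0, -0.001]
ft_force: [-0.8, -0.4, -1.9]
grip_width: 0.0215
t 6.85 pos [ 0.5747 -0.0474  0.1242] yaw -179.87 tilt 0.13 grip 0.0215 F [-0.77 -0.37 -1.85] M [-0.038  0.093  0.012]
 -> d mm [-0.3 -0.6  0.2] az 0.0023 rotvec [ 0.0006 -0.0022  0.0023]
0.145 5 amax 0.1549 b -0.0128 -0.0015 z 0.1458
0.155 9 amax 0.1586 b -0.0125 0.0063 z 0.1453
```

View pics/s6.png

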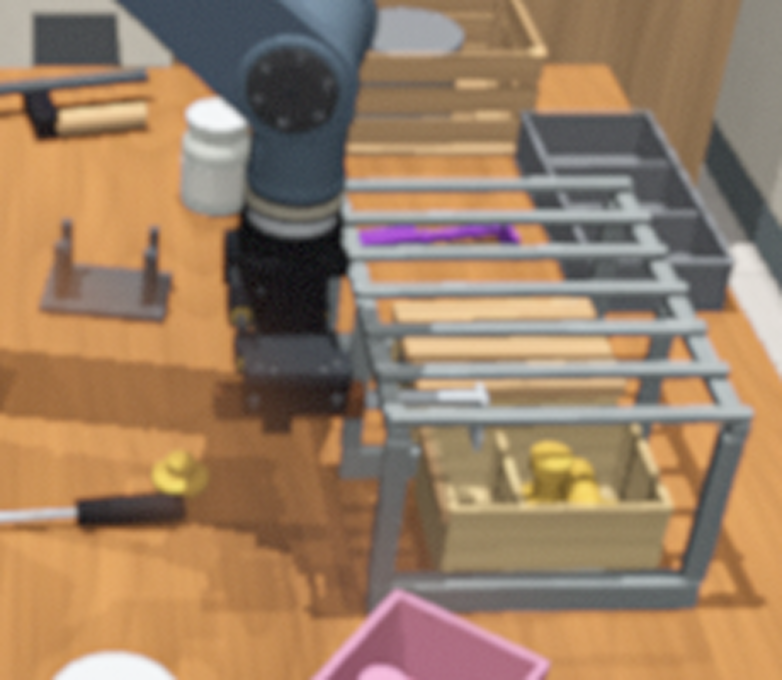

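View pics/t6.png

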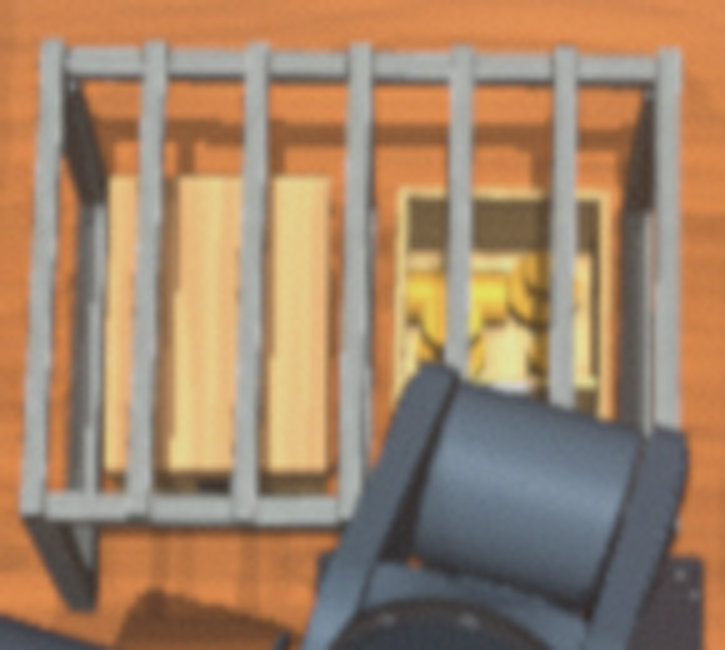

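The claw hangs over the empty front compartment: in the side crop the claw tip is at about (478,440), in front of the cross wall at about (510,460). Lowering it 48 mm should put the tip at about 50 mm and leave the shaft about 7 mm above the lip.

```bash

python3 -m inch '[{"ax":0,"ay":0,"az":0,"dx":0,"dy":0,"dz":10,"gripper":10},{"ax":0,"ay":0,"az":0,"dx":0,"dy":0,"dz":12,"gripper":10},{"ax":0,"ay":0,"az":0,"dx":0,"dy":0,"dz":12,"gripper":10},{"ax":0,"ay":0,"az":0,"dx":0,"dy":0,"dz":10,"gripper":10},{"ax":0,"ay":0,"az":0,"dx":0,"dy":0,"dz":4,"gripper":10},{"ax":0,"ay":0,"az":0,"dx":0,"dy":0,"dz":0,"gripper":10},{"ax":0,"ay":0,"az":0,"dx":0,"dy":0,"dz":0,"gripper":10}]'
python3 - <<'E'
from h import *
goto([.575,-.048,.076],180)
s=cam("side"); crop(s,310,140,460,270,5,"pics/s7.png")
E
```

```text
time: 7.65
position: [0.576, -0.049, 0.0765]
tool_rot: [-0.0, 1.0, -0.0, 0.0]
ft_force: [0.8, 0.4, -0.9]
grip_width: 0.0214
t 7.65 pos [ 0.576  -0.049   0.0765] yaw -179.99 tilt 0.01 grip 0.0214 F [ 0.75  0.4  -0.93] M [ 0.01   0.068 -0.012]
 -> d mm [1.  1.  0.5] az 0.0001 rotvec [-0.      0.0001  0.0001]
```

View pics/s7.png

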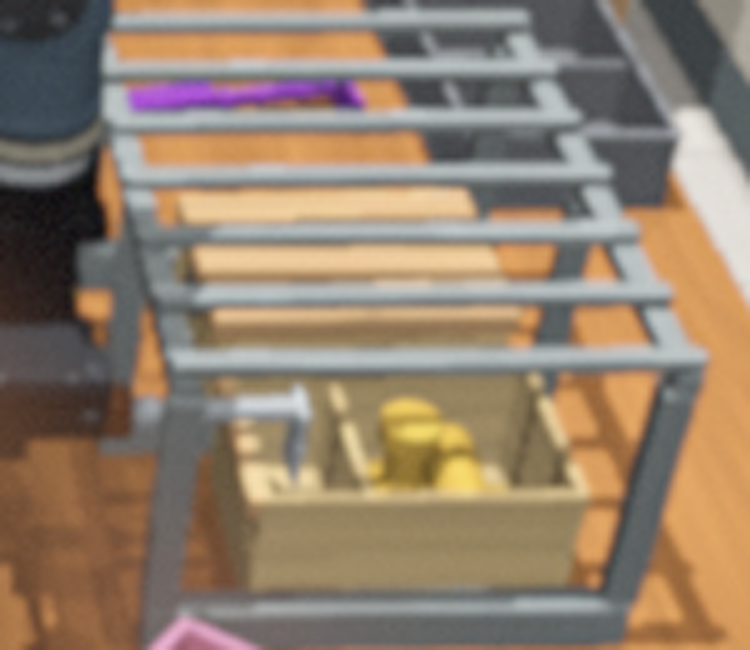

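The claw is down inside the front compartment, with its tip near (295,475), between the lip on the left and the cross wall. Pulling gently.

```bash

python3 -m inch '[{"ax":0,"ay":0,"az":0,"dx":7,"dy":0,"dz":0,"gripper":10},{"ax":0,"ay":0,"az":0,"dx":6,"dy":0,"dz":0,"gripper":10},{"ax":0,"ay":0,"az":0,"dx":4,"dy":0,"dz":0,"gripper":10},{"ax":0,"ay":0,"az":0,"dx":3,"dy":0,"dz":0,"gripper":10},{"ax":0,"ay":0,"az":0,"dx":3,"dy":0,"dz":0,"gripper":10},{"ax":0,"ay":0,"az":0,"dx":3,"dy":0,"dz":0,"gripper":10},{"ax":0,"ay":0,"az":0,"dx":4,"dy":0,"dz":0,"gripper":10},{"ax":0,"ay":0,"az":0,"dx":5,"dy":0,"dz":0,"gripper":10}]' 55
python3 -m inch '[{"ax":0,"ay":0,"az":0,"dx":6,"dy":0,"dz":0,"gripper":10},{"ax":0,"ay":0,"az":0,"dx":6,"dy":0,"dz":0,"gripper":10},{"ax":0,"ay":0,"az":0,"dx":6,"dy":0,"dz":0,"gripper":10},{"ax":0,"ay":0,"az":0,"dx":6,"dy":0,"dz":0,"gripper":10},{"ax":0,"ay":0,"az":0,"dx":6,"dy":0,"dz":0,"gripper":10},{"ax":0,"ay":0,"az":0,"dx":5,"dy":0,"dz":0,"gripper":10},{"ax":0,"ay":0,"az":0,"dx":3,"dy":0,"dz":0,"gripper":10},{"ax":0,"ay":0,"az":0,"dx":1,"dy":0,"dz":0,"gripper":10}]'
python3 - <<'E'
from h import *
goto([.439,-.048,.076],180)
s=cam("side"); crop(s,260,140,460,290,4,"pics/s8.png");t=cam("top"); claw(t); crop(t,205,25,350,175,4,"pics/t8.png")
E
```

```text
time: 8.5
position: [0.5416, -0.0492, 0.0768]
tool_rot: [-0.0, 1.0, -0.0, 0.001]
ft_force: [3.7, -0.1, -2.8]
grip_width: 0.0215
time: 9.3
position: [0.5015, -0.0489, 0.0766]
tool_rot: [-0.0, 1.0, 0.0, 0.0]
ft_force: [4.9, 0.5, -1.8]
grip_width: 0.0215
t 9.3 pos [ 0.5015 -0.0489  0.0766] yaw -179.99 tilt 0.0 grip 0.0215 F [ 4.9   0.49 -1.82] M [-0.026 -0.745 -0.031]
 -> d mm [62.5  0.9  0.6] az 0.0001 rotvec [0.     0.0001 0.0001]
0.125 9 amax 0.1338 b -0.0035 0.002 z 0.0983
0.135 46 amax 0.1449 b -0.0294 0.0209 z 0.0811
0.145 81 amax 0.1549 b -0.0289 0.0294 z 0.0805
0.155 10 amax 0.1574 b -0.0115 0.0125 z 0.0998
```

View pics/s8.png

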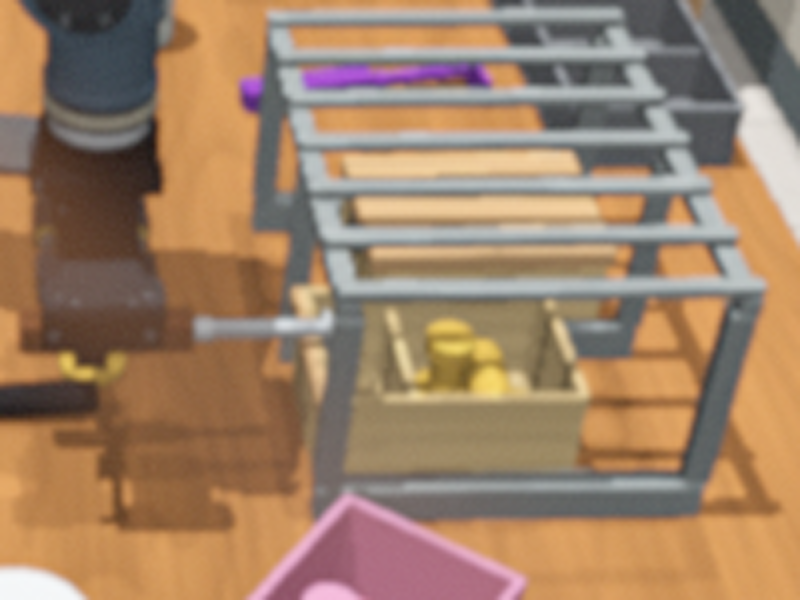

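View pics/t8.png

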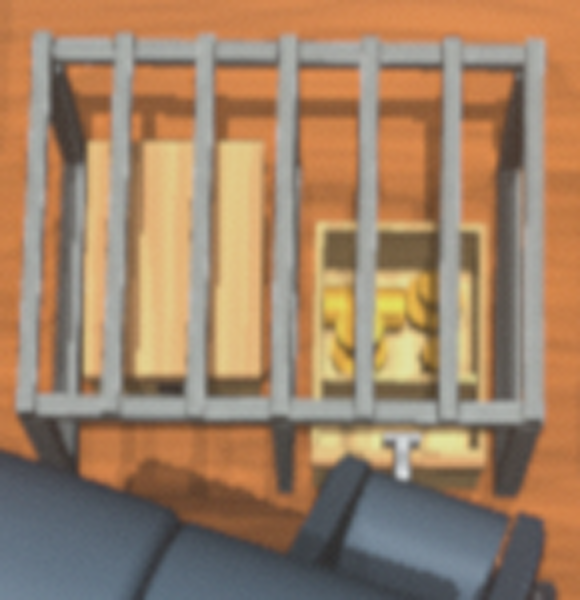

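The crate is following straight. Now I'll measure the lip.

```bash
cat >> h.py <<'E'
def lip(lo=.5,hi=.70):
    t=cam("top"); P=cloud(t)
    k=(P[...,2]>.072)&(P[...,2]<.088)&(P[...,0]>lo)&(P[...,0]<hi)&(abs(P[...,1]+.05)<.075)
    X=P[k]; z0=X[:,0].min()
    for y in np.arange(-.115,.015,.01):
        q=X[(X[:,1]>y)&(X[:,1]<y+.01)]
        if len(q)>2: print(y.round(3),len(q),"x",np.sort(q[:,0])[[0,1,2]].round(4),"z",np.median(q[:,2]).round(4))
    print("y range",X[:,1].min(),X[:,1].max())
E
python3 - <<'E'
from h import *
lip()
E
```

```text
-0.115 15 x [0.6436 0.644  0.6478] z 0.0792
-0.105 22 x [0.6424 0.6445 0.6453] z 0.0795
-0.095 19 x [0.6424 0.6426 0.6431] z 0.0787
-0.085 16 x [0.6431 0.6432 0.6433] z 0.0784
-0.075 18 x [0.6423 0.6423 0.6427] z 0.0798
-0.065 22 x [0.6422 0.6424 0.6427] z 0.079
-0.045 23 x [0.6408 0.6414 0.643 ] z 0.0799
-0.035 16 x [0.6417 0.6431 0.645 ] z 0.0794
-0.025 8 x [0.6505 0.6506 0.6507] z 0.0788
-0.015 10 x [0.6444 0.6496 0.6502] z 0.082
-0.005 15 x [0.6422 0.6422 0.6442] z 0.0786
0.005 35 x [0.6409 0.6422 0.6423] z 0.08
y range -0.12443629605613978 0.011809746644557653
```

```bash

python3 -m inch '[{"ax":0,"ay":0,"az":0,"dx":3,"dy":0,"dz":0,"gripper":10},{"ax":0,"ay":0,"az":0,"dx":6,"dy":0,"dz":0,"gripper":10},{"ax":0,"ay":0,"az":0,"dx":8,"dy":0,"dz":0,"gripper":10},{"ax":0,"ay":0,"az":0,"dx":8,"dy":0,"dz":0,"gripper":10},{"ax":0,"ay":0,"az":0,"dx":8,"dy":0,"dz":0,"gripper":10},{"ax":0,"ay":0,"az":0,"dx":8,"dy":0,"dz":0,"gripper":10},{"ax":0,"ay":0,"az":0,"dx":7,"dy":0,"dz":0,"gripper":10},{"ax":0,"ay":0,"az":0,"dx":6,"dy":0,"dz":0,"gripper":10}]'
python3 -m inch '[{"ax":0,"ay":0,"az":0,"dx":4,"dy":0,"dz":0,"gripper":10},{"ax":0,"ay":0,"az":0,"dx":2,"dy":0,"dz":0,"gripper":10},{"ax":0,"ay":0,"az":0,"dx":0,"dy":0,"dz":0,"gripper":10},{"ax":0,"ay":0,"az":0,"dx":0,"dy":0,"dz":0,"gripper":10}]'
python3 - <<'E'
from h import *
goto([.439,-.048,.076],180)
lip()
s=cam("side"); crop(s,220,140,460,310,3.3,"pics/s9.png")
E
```

```text
time: 10.25
position: [0.4471, -0.0489, 0.0766]
tool_rot: [-0.0, 1.0, 0.0, -0.0]
ft_force: [4.7, -0.2, -2.7]
grip_width: 0.0217
time: 10.65
position: [0.4412, -0.0488, 0.0765]
tool_rot: [-0.0, 1.0, 0.0, -0.001]
ft_force: [2.0, -0.3, -1.5]
grip_width: 0.0216
t 10.65 pos [ 0.4412 -0.0488  0.0765] yaw -179.98 tilt 0.09 grip 0.0216 F [ 1.99 -0.34 -1.53] M [-0.068 -0.386 -0.065]
 -> d mm [2.2 0.8 0.5] az 0.0003 rotvec [ 0.0004 -0.0016  0.0003]
-0.115 35 x [0.5831 0.585  0.5879] z 0.08
-0.105 47 x [0.5812 0.5818 0.5831] z 0.0799
-0.095 18 x [0.5818 0.5825 0.5827] z 0.0795
-0.085 18 x [0.5821 0.5822 0.5836] z 0.0784
-0.075 15 x [0.5812 0.5828 0.583 ] z 0.08
-0.065 21 x [0.5822 0.5828 0.583 ] z 0.0798
-0.045 20 x [0.5821 0.5822 0.5828] z 0.0782
-0.035 19 x [0.5813 0.5818 0.5827] z 0.0793
-0.025 18 x [0.5816 0.5821 0.5825] z 0.0793
-0.015 15 x [0.5819 0.5825 0.5831] z 0.0808
-0.005 22 x [0.5819 0.5819 0.5821] z 0.0801
0.005 65 x [0.5813 0.5824 0.5826] z 0.0794
y range -0.12441107785652987 0.012659944323948454
```

View pics/s9.png

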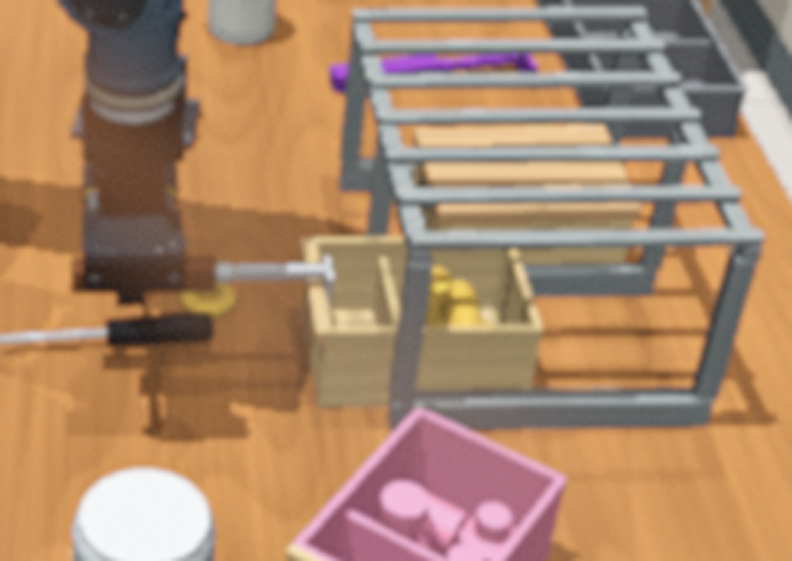

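The lip is about 58.5 mm out and the crate is level and square. I'll pull 2 mm more, back the claw off the wall and lift out.

```bash

python3 -m inch '[{"ax":0,"ay":0,"az":0,"dx":1,"dy":0,"dz":0,"gripper":10},{"ax":0,"ay":0,"az":0,"dx":1,"dy":0,"dz":0,"gripper":10},{"ax":0,"ay":0,"az":0,"dx":0,"dy":0,"dz":0,"gripper":10},{"ax":0,"ay":0,"az":0,"dx":-4,"dy":0,"dz":0,"gripper":10},{"ax":0,"ay":0,"az":0,"dx":-6,"dy":0,"dz":0,"gripper":10},{"ax":0,"ay":0,"az":0,"dx":-6,"dy":0,"dz":0,"gripper":10},{"ax":0,"ay":0,"az":0,"dx":0,"dy":0,"dz":0,"gripper":10},{"ax":0,"ay":0,"az":0,"dx":0,"dy":0,"dz":0,"gripper":10}]'
python3 - <<'E'
from h import *
goto([.439,-.048,.076],180)
lip(); t=cam("top"); crop(t,205,25,350,175,4,"pics/t10.png")
E
```

```text
time: 11.55
position: [0.4555, -0.0487, 0.0764]
tool_rot: [-0.0, 1.0, 0.0, -0.001]
ft_force: [0.2, -0.4, -1.5]
grip_width: 0.0215
t 11.55 pos [ 0.4555 -0.0487  0.0764] yaw -179.97 tilt 0.06 grip 0.0215 F [ 0.22 -0.41 -1.46] M [-0.014  0.065  0.003]
 -> d mm [16.5  0.7  0.4] az 0.0006 rotvec [ 0.0003 -0.0011  0.0006]
-0.115 33 x [0.5831 0.584  0.5874] z 0.0799
-0.105 49 x [0.5819 0.5821 0.5828] z 0.0799
-0.095 21 x [0.5808 0.5813 0.5814] z 0.0796
-0.085 20 x [0.5808 0.5813 0.5821] z 0.0796
-0.075 15 x [0.5802 0.581  0.5815] z 0.0796
-0.065 23 x [0.5814 0.5816 0.5819] z 0.0783
-0.045 18 x [0.5813 0.5816 0.5818] z 0.0795
-0.035 14 x [0.5816 0.5821 0.5829] z 0.0779
-0.025 3 x [0.591  0.5919 0.5929] z 0.0804
-0.015 4 x [0.5883 0.5893 0.591 ] z 0.0818
-0.005 17 x [0.5801 0.5819 0.5825] z 0.0788
0.005 60 x [0.5829 0.5829 0.583 ] z 0.08
y range -0.12465521484733214 0.01253432734938674
```

View pics/t10.png

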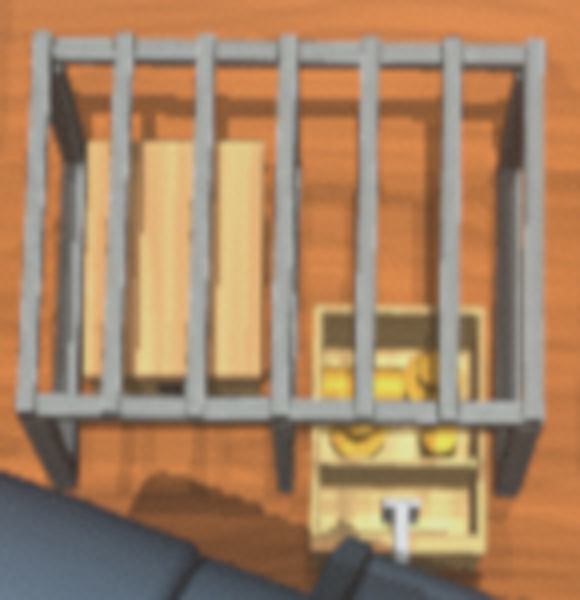

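The crate moved with the hook; lip at about 0.581 m, which is 59–60 mm out. The claw is clear of the front wall, so I'll lift and carry the hook back.

```bash

python3 -m inch '[{"ax":0,"ay":0,"az":0,"dx":0,"dy":0,"dz":-8,"gripper":10},{"ax":0,"ay":0,"az":0,"dx":0,"dy":0,"dz":-12,"gripper":10},{"ax":0,"ay":0,"az":0,"dx":0,"dy":0,"dz":-15,"gripper":10},{"ax":0,"ay":0,"az":0,"dx":0,"dy":0,"dz":-15,"gripper":10},{"ax":0,"ay":0,"az":0,"dx":0,"dy":0,"dz":-10,"gripper":10},{"ax":0,"ay":0,"az":0,"dx":0,"dy":0,"dz":-5,"gripper":10},{"ax":0,"ay":0,"az":0,"dx":10,"dy":0,"dz":0,"gripper":10},{"ax":0,"ay":0,"az":0,"dx":16,"dy":0,"dz":0,"gripper":10}]'
python3 -m inch '[{"ax":0,"ay":0,"az":0,"dx":0,"dy":15,"dz":0,"gripper":10},{"ax":0,"ay":0,"az":0,"dx":0,"dy":35,"dz":0,"gripper":10},{"ax":0,"ay":0,"az":0,"dx":0,"dy":45,"dz":0,"gripper":10},{"ax":0,"ay":0,"az":0,"dx":0,"dy":45,"dz":0,"gripper":10},{"ax":0,"ay":0,"az":0,"dx":0,"dy":45,"dz":0,"gripper":10},{"ax":0,"ay":0,"az":0,"dx":0,"dy":45,"dz":0,"gripper":10},{"ax":0,"ay":0,"az":0,"dx":0,"dy":45,"dz":0,"gripper":10},{"ax":0,"ay":0,"az":0,"dx":0,"dy":40,"dz":0,"gripper":10}]'
python3 -m inch '[{"ax":0,"ay":0,"az":0,"dx":-10,"dy":30,"dz":0,"gripper":10},{"ax":0,"ay":0,"az":0.06,"dx":-10,"dy":13,"dz":0,"gripper":10},{"ax":0,"ay":0,"az":0.06,"dx":-7,"dy":0,"dz":0,"gripper":10},{"ax":0,"ay":0,"az":0.058,"dx":0,"dy":0,"dz":0,"gripper":10},{"ax":0,"ay":0,"az":0,"dx":0,"dy":0,"dz":0,"gripper":10},{"ax":0,"ay":0,"az":0,"dx":0,"dy":0,"dz":0,"gripper":10}]'
python3 - <<'E'
from h import *
goto([.4567,.3101,.0445],169.8)
a=np.radians(-10.2)
t=cam("top"); claw(t,(np.cos(a),np.sin(a)))
c=cam("wrist"); cv2.imwrite("pics/w4.png",c["img"][:,:,::-1])
E
```

```text
time: 12.45
position: [0.4296, -0.049, 0.1414]
tool_rot: [-0.0, 1.0, -0.0, 0.0]
ft_force: [-0.3, -0.7, -2.6]
grip_width: 0.0216
time: 13.25
position: [0.428, 0.2676, 0.1407]
tool_rot: [-0.0, 1.0, -0.0, -0.001]
ft_force: [0.4, 0.3, -1.3]
grip_width: 0.0215
time: 13.85
position: [0.4556, 0.308, 0.1408]
tool_rot: [0.088, 0.996, -0.001, -0.001]
ft_force: [0.8, -0.2, -2.6]
grip_width: 0.0213
t 13.85 pos [0.4556 0.308  0.1408] yaw 169.87 tilt 0.14 grip 0.0213 F [ 0.82 -0.25 -2.58] M [-0.007  0.064  0.029]
 -> d mm [-0.9  2.4 96.2] az 0.0012 rotvec [-0.0013 -0.0021  0.0012]
0.075 17 amax 0.0841 b -0.0082 0.0047 z 0.1615
0.085 19 amax 0.095 b -0.0066 0.0043 z 0.1618
0.095 14 amax 0.1043 b -0.0059 0.0031 z 0.1604
0.105 18 amax 0.115 b -0.0064 0.0041 z 0.1614
0.115 16 amax 0.1249 b -0.007 0.0041 z 0.1607
0.125 17 amax 0.1349 b -0.0067 0.0031 z 0.1625
0.135 17 amax 0.1447 b -0.0068 0.0037 z 0.1616
0.145 37 amax 0.1547 b -0.0147 0.0095 z 0.1585
0.155 17 amax 0.1585 b -0.0149 0.011 z 0.1605
```

View pics/w4.png

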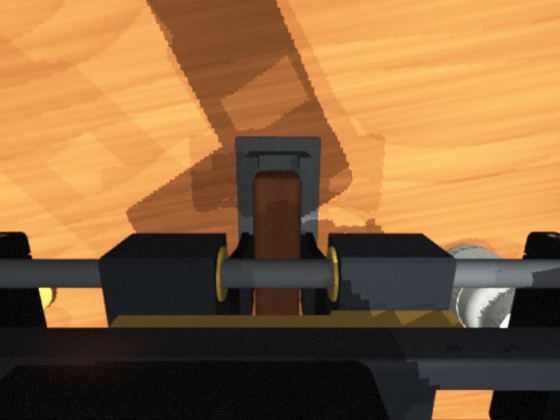

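The hook hasn't shifted in the grip, and it is lined up over the rest (plate columns 236–320, handle 254–301). Lowering.

```bash

python3 -m inch '[{"ax":0,"ay":0,"az":0,"dx":-0.5,"dy":1.5,"dz":12,"gripper":10},{"ax":0,"ay":0,"az":0,"dx":0,"dy":0,"dz":18,"gripper":10},{"ax":0,"ay":0,"az":0,"dx":0,"dy":0,"dz":18,"gripper":10},{"ax":0,"ay":0,"az":0,"dx":0,"dy":0,"dz":14,"gripper":10},{"ax":0,"ay":0,"az":0,"dx":0,"dy":0,"dz":8,"gripper":10},{"ax":0,"ay":0,"az":0,"dx":0,"dy":0,"dz":0,"gripper":10},{"ax":0,"ay":0,"az":0,"dx":0,"dy":0,"dz":0,"gripper":10}]'
python3 - <<'E'
from h import *
goto([.4567,.3101,.0445],169.8)
E
python3 -m inch '[{"ax":0,"ay":0,"az":0,"dx":0,"dy":0,"dz":7,"gripper":10},{"ax":0,"ay":0,"az":0,"dx":0,"dy":0,"dz":6,"gripper":10},{"ax":0,"ay":0,"az":0,"dx":0,"dy":0,"dz":6,"gripper":10},{"ax":0,"ay":0,"az":0,"dx":0,"dy":0,"dz":4,"gripper":10},{"ax":0,"ay":0,"az":0,"dx":0,"dy":0,"dz":2,"gripper":10},{"ax":0,"ay":0,"az":0,"dx":0,"dy":0,"dz":0,"gripper":10},{"ax":0,"ay":0,"az":0,"dx":0,"dy":0,"dz":0,"gripper":10}]'
python3 - <<'E'
from h import *
goto([.4567,.3101,.0445],169.8)
s=cam("side"); crop(s,205,100,365,220,5,"pics/s11.png")
E
```

```text
time: 14.65
position: [0.4576, 0.3101, 0.0715]
tool_rot: [0.089, 0.996, 0.0, 0.0]
ft_force: [0.5, -0.0, -0.8]
grip_width: 0.0216
t 14.65 pos [0.4576 0.3101 0.0715] yaw 169.82 tilt 0.0 grip 0.0216 F [ 0.51 -0.02 -0.76] M [-0.002  0.072 -0.013]
 -> d mm [ 0.9 -0.2 27. ] az 0.0003 rotvec [0.     0.0001 0.0003]
time: 15.35
position: [0.4576, 0.3101, 0.0466]
tool_rot: [0.089, 0.996, 0.0, 0.0]
ft_force: [-0.2, 0.6, -1.3]
grip_width: 0.0218
t 15.35 pos [0.4576 0.3101 0.0466] yaw 169.81 tilt 0.01 grip 0.0218 F [-0.25  0.57 -1.26] M [0.052 0.114 0.024]
 -> d mm [ 0.8 -0.2  2.1] az 0.0002 rotvec [0.0001 0.0001 0.0002]
```

View pics/s11.png

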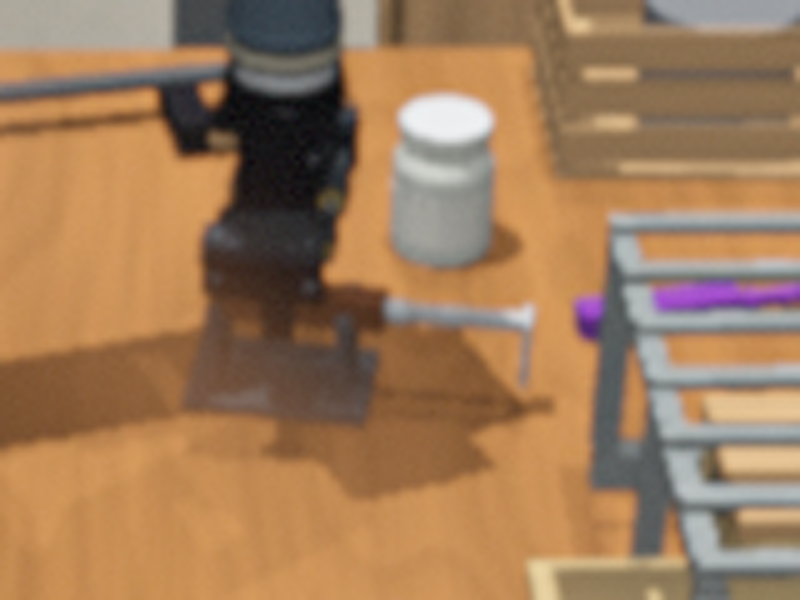

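```bash

python3 -m inch '[{"ax":0,"ay":0,"az":0,"dx":0.8,"dy":0,"dz":1,"gripper":10},{"ax":0,"ay":0,"az":0,"dx":0,"dy":0,"dz":1,"gripper":10},{"ax":0,"ay":0,"az":0,"dx":0,"dy":0,"dz":0,"gripper":10},{"ax":0,"ay":0,"az":0,"dx":0,"dy":0,"dz":0,"gripper":10}]'
python3 - <<'E'
from h import *
goto([.4567,.3101,.0445],169.8)
E
```

```text
time: 15.8
position: [0.4567, 0.3102, 0.0446]
tool_rot: [0.089, 0.996, 0.0, 0.0]
ft_force: [0.4, -0.5, -2.1]
grip_width: 0.0215
t 15.8 pos [0.4567 0.3102 0.0446] yaw 169.81 tilt 0.0 grip 0.0215 F [ 0.41 -0.49 -2.14] M [-0.014  0.061 -0.014]
 -> d mm [-0.  -0.1  0.1] az 0.0003 rotvec [0.     0.     0.0003]
```

```bash

python3 -m inch '[{"ax":0,"ay":0,"az":0,"dx":0,"dy":0,"dz":0.6,"gripper":10},{"ax":0,"ay":0,"az":0,"dx":0,"dy":0,"dz":0,"gripper":10},{"ax":0,"ay":0,"az":0,"dx":0,"dy":0,"dz":0,"gripper":10}]'
python3 -m inch '[{"ax":0,"ay":0,"az":0,"dx":0,"dy":0,"dz":0.5,"gripper":10},{"ax":0,"ay":0,"az":0,"dx":0,"dy":0,"dz":0,"gripper":10},{"ax":0,"ay":0,"az":0,"dx":0,"dy":0,"dz":0,"gripper":10}]'
```

```text
time: 16.1
position: [0.4567, 0.3102, 0.0445]
tool_rot: [0.089, 0.996, 0.0, 0.0]
ft_force: [-2.4, -0.6, 4.2]
grip_width: 0.0213
time: 16.4
position: [0.4567, 0.3102, 0.0444]
tool_rot: [0.089, 0.996, 0.0, 0.0]
ft_force: [-2.5, -0.7, 9.1]
grip_width: 0.0214
```

Seated: the upward force has gone to 9 N. Back off 0.6 mm, release gently and lift away.

```bash

python3 -m inch '[{"ax":0,"ay":0,"az":0,"dx":0,"dy":0,"dz":-0.6,"gripper":10},{"ax":0,"ay":0,"az":0,"dx":0,"dy":0,"dz":0,"gripper":40},{"ax":0,"ay":0,"az":0,"dx":0,"dy":0,"dz":0,"gripper":70},{"ax":0,"ay":0,"az":0,"dx":0,"dy":0,"dz":0,"gripper":70},{"ax":0,"ay":0,"az":0,"dx":0,"dy":0,"dz":0,"gripper":70},{"ax":0,"ay":0,"az":0,"dx":0,"dy":0,"dz":0,"gripper":70},{"ax":0,"ay":0,"az":0,"dx":0,"dy":0,"dz":0,"gripper":70}]' 10
python3 -m inch '[{"ax":0,"ay":0,"az":0,"dx":0,"dy":0,"dz":-10,"gripper":70},{"ax":0,"ay":0,"az":0,"dx":0,"dy":0,"dz":-20,"gripper":70},{"ax":0,"ay":0,"az":0,"dx":0,"dy":0,"dz":-30,"gripper":70},{"ax":0,"ay":0,"az":0,"dx":0,"dy":0,"dz":-40,"gripper":70},{"ax":0,"ay":0,"az":0,"dx":0,"dy":0,"dz":-40,"gripper":70},{"ax":0,"ay":0,"az":0,"dx":0,"dy":0,"dz":-30,"gripper":70},{"ax":0,"ay":0,"az":0,"dx":0,"dy":0,"dz":-10,"gripper":70},{"ax":0,"ay":0,"az":0,"dx":0,"dy":0,"dz":0,"gripper":70}]'
python3 -m inch '[{"ax":0,"ay":0,"az":0,"dx":40,"dy":20,"dz":0,"gripper":70},{"ax":0,"ay":0,"az":0,"dx":40,"dy":20,"dz":0,"gripper":70},{"ax":0,"ay":0,"az":0,"dx":40,"dy":20,"dz":0,"gripper":70},{"ax":0,"ay":0,"az":0,"dx":40,"dy":20,"dz":0,"gripper":70},{"ax":0,"ay":0,"az":0,"dx":35,"dy":20,"dz":0,"gripper":70},{"ax":0,"ay":0,"az":0,"dx":20,"dy":20,"dz":0,"gripper":70},{"ax":0,"ay":0,"az":0,"dx":0,"dy":0,"dz":0,"gripper":70},{"ax":0,"ay":0,"az":0,"dx":0,"dy":0,"dz":0,"gripper":70}]'
python3 - <<'E'
from h import *
t=cam("top"); cv2.imwrite("pics/t12.png",t["img"][:,:,::-1]); s=cam("side"); cv2.imwrite("pics/s12.png",s["img"][:,:,::-1]); crop(s,225,130,345,200,6,"pics/s12c.png")
lip()
P=cloud(t); reg=np.zeros(P.shape[:2],bool); reg[140:240,150:210]=1; m=reg&(P[...,2]>0.05)&(P[...,2]<.09); Q=P[m];C=t["img"][m]
hsv=cv2.cvtColor(C[None],cv2.COLOR_RGB2HSV)[0]
hand=(hsv[:,1]>110)&(Q[:,2]>.066); steel=(hsv[:,1]<60)&(hsv[:,2]>120)
hc=Q[hand,:2].mean(0); sc=Q[steel,:2].mean(0); d=sc-hc
print(hc,sc,np.degrees(np.arctan2(d[1],d[0])),np.median(Q[hand,2]),np.median(Q[steel,2]))
E
```

```text
time: 17.1
position: [0.4567, 0.3102, 0.044]
tool_rot: [0.089, 0.996, -0.0, -0.0]
ft_force: [-0.5, 0.3, -0.9]
grip_width: 0.0582
time: 17.9
position: [0.4574, 0.3106, 0.2259]
tool_rot: [0.089, 0.996, 0.001, 0.002]
ft_force: [-0.5, 0.5, -0.4]
grip_width: 0.0608
time: 18.7
position: [0.2653, 0.4656, 0.2222]
tool_rot: [0.088, 0.996, -0.002, -0.001]
ft_force: [0.1, -0.4, -0.4]
grip_width: 0.061
-0.115 33 x [0.5825 0.5853 0.5877] z 0.0806
-0.105 51 x [0.5809 0.5811 0.5812] z 0.0798
-0.095 22 x [0.5803 0.5807 0.581 ] z 0.0797
-0.085 19 x [0.5809 0.5815 0.5819] z 0.0805
-0.075 14 x [0.5816 0.5818 0.584 ] z 0.0806
-0.065 19 x [0.581  0.5814 0.5819] z 0.0788
-0.055 20 x [0.5813 0.5816 0.5816] z 0.0793
-0.045 15 x [0.5801 0.5819 0.5822] z 0.0793
-0.035 20 x [0.5804 0.5807 0.5812] z 0.0802
-0.025 19 x [0.5805 0.581  0.582 ] z 0.0785
-0.015 16 x [0.5806 0.5819 0.582 ] z 0.0785
-0.005 20 x [0.5806 0.5811 0.5814] z 0.0794
0.005 67 x [0.5815 0.5816 0.5825] z 0.0792
y range -0.1243028120662947 0.012516983356263566
[0.46406801 0.30650264] [0.56828171 0.28806048] -10.035441628018672 0.0732631721240069 0.06659944689706432
```

View pics/t12.png

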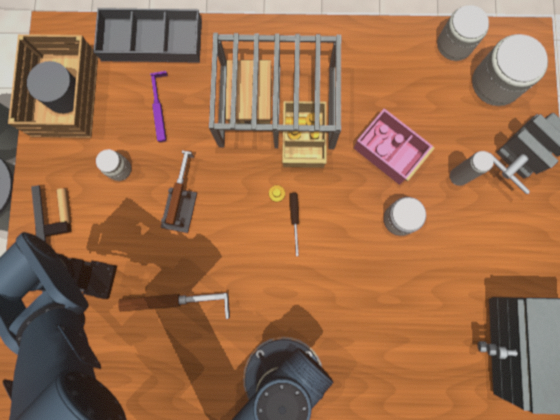

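View pics/s12.png

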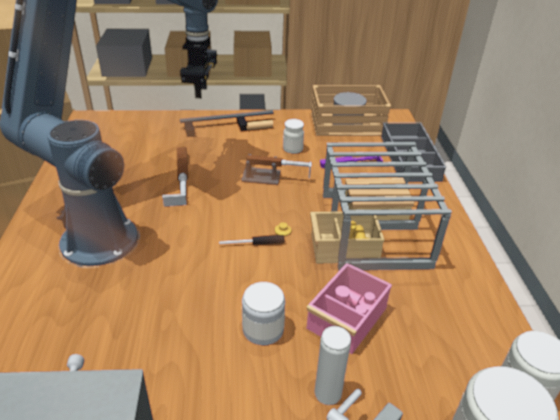

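View pics/s12c.png

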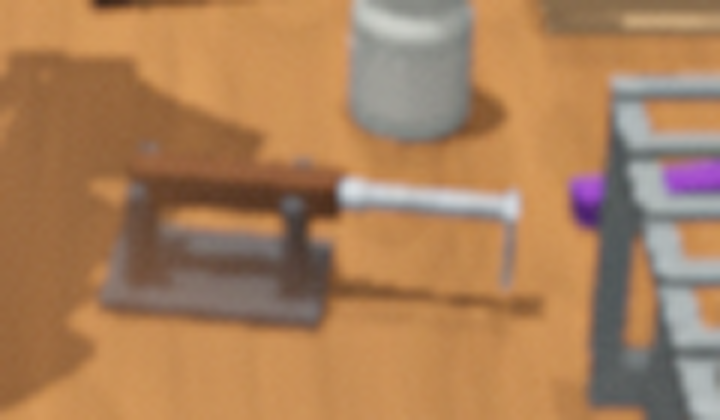

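The hook is back in both forks (side view 262,170), claw down, within about 1 mm and 0.4° of where it lay. The crate stands square with its lip out at about (304,162) in the top view, and the bystanders haven't moved. Handing in.

```bash
python3 -c "
from rig import robot
print(robot.hand_in())"
```

```text
the job is handed in; nothing more can be done
None
```

The job is done and handed in after about 19 s of the 69 s allowed. I took the small brown hook from its rest, dropped its claw behind the crate's lip, dragged the crate straight out, unhooked, and laid the hook back in both forks.

**Crate:** the lip measures x ≈ 0.581 m and the rack's front edge ≈ 0.640 m, so it stands about 59–60 mm out. It is level and square, and the arm and gripper stayed clear of it in the pictures taken.

**Hook:** it lies claw down, pointing the same way, within about 1 mm and 0.4° of where it lay before. The robot is clear of everything, and by eye the bystanders have not moved.

**Forces:** the wrist force readings I took stayed below 10 N; the highest, 9 N, came while seating the hook.

**Checks that disagreed or failed:**
- The wrist and top cameras differed by about 2 mm on the handle's position. I used a value in between, and the closing jaws did the rest.
- One check on the handle's rear end, crossing the top and wrist views, came out about 13 mm too low. It used a rough pixel reading, so I relied on the depth heights, which matched the description.
- The first move calls were refused as invalid because the rows left out some fields. They moved nothing.

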